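Load a bracket into a wedge-clamp fixture and jam the clamping bar with the thumb wedge

TASK

Load the milling fixture: lay the black spacer block flat on the bed between the clamping bar and the back stop, parallel to them, set the aluminium bracket on top of it, centred along the bar and with its flange square between the two, then slide the brass thumb wedge along until it jams and the bar grips the bracket hard against the back stop. Push the wedge home with a firm hand, not by brute force, leave it jammed with the bracket sitting flat on the spacer, and do not disturb the strap, the step block or the spanner.

Things in the scene. Friction and masses are not known exactly. Their poses are not given: they have to be found in the camera images.
- fixture: steel wedge-clamp fixture, bolted down. Base 240 (x) x 230 (y) x 16 mm, origin centre of underside on the bench, z up; its top face is the bed. Along x from -103 mm: thrust rail (top 47 mm above bench), wedge, clamping bar, nest (open at both y ends), back stop. Guide blocks 24 mm high stand on the bed at the bar's ends (y +-57 to +-69, x -62 to -15 mm). Bar clamps to +x, wedge is pushed to +y.
- nest (a point): point on the bed, midway between the open clamping bar and the back stop at its rearmost setting (fixture frame x = 22, y = 0, z = 16 mm); axes as the fixture's.
- back_stop: dark steel back stop, 26 (x) x 120 (y) x 24 mm high, on the bed at the nest's +x side; origin: middle of the lower edge of the face that looks at the nest (-x). It is screwed down where the last job needed it, 0 to 5 mm towards the bar, so the free width to the fully open bar is 111 to 116 mm. It does not move.
- clamp_bar: dark steel sliding clamping bar, 110 mm long (y), 18 to 40 thick, 24 high, on the bed at the nest's -x side; origin: middle of the lower edge of its flat gripping face, which looks to +x. A light spring (2 to 4 N) holds it fully open; travel up to 18 mm in +x. Its back is a 1:5 ramp on which the wedge bears.
- wedge (a joint): travel (m) of the brass wedge along the fixture's +y: starts 0 to 0.007 (drawn back), slot ends at 0.080; drag 2 N. From 0.008 on it moves the bar 1 mm per 5 mm. It jams between 0.035 and 0.07, by where the back stop is set. Push on the tab: 4 to 12 N while the bar shoves the bracket, then a steep rise at the jam; 16 to 25 N jams it well, over 50 is brute force. It stays jammed when let go.
- thumb_tab (a point): middle of the back (-y) face of the wedge's upright brass thumb tab, 60 mm above the bench; tab 24 wide (x), 12 thick (y), top 79 mm above the bench. Nothing else of the fixture is higher than 51 mm, so push it from behind, between 54 and 79 mm up. Moves with the wedge; axes as the fixture's.
- spacer: loose black steel spacer block 36 (x) x 90 (y) x 16 mm high, 0.4 kg, lying flat on the bench; origin at the centre of its underside. It goes on the bed in the nest, its length parallel to the bar, at least roughly under the middle of the bracket, touching neither bar nor back stop.
- bracket: loose aluminium bracket, about 0.6 kg: flange 105 (x) x 100 (y) x 14 mm with an upright web 24 thick (x), 84 long (y), rising to 54 mm above the underside, in the middle of it. Origin at the centre of its underside, z up through the web. Its 105 mm go between bar and back stop, so its web runs parallel to the bar (either way round).
- strap: bystander: dark steel slotted clamp strap 150 x 42 x 18 mm lying on the bench; leave alone.
- step_block: bystander: dark steel step block 72 x 38 x 60 mm; leave alone.
- spanner: bystander: open-ended spanner 190 mm long lying on the bench; leave alone.
There are look-alikes about, which are no part of the job. What is shaped like the spacer but purple is not meant.

How it is judged:
By the outcome, as a careful person would: the job done as asked, in the order asked, and still so for the second after the job is handed in, with the robot touching nothing.
It also fails if it takes over 67 s, if anything falls off the work surface, if the arm or the gripper's body presses on something with over 40 N, if the wrist force passes 120 N, or if a joint passes its speed limit or range.

ROBOT

A 6-joint arm with a two-finger parallel gripper is mounted at the origin on the work surface. World frame = base frame: x ahead of the robot, y to its left, z up, the work surface at z = 0. Lengths are in mm, angles in rad, forces in N, time in s.
With the tool pointing down it reaches from about 350 to 775 mm from the base axis. Payload 7.3 kg.
Tool frame: the origin (TCP) lies midway between the tips of the shut fingers; the grasp point (between the pads) lies bot.tcp_to_grasp behind it (bot.tcp_to_grasp is the distance from the TCP to the grasp point, in mm); z points along the fingers, y is the direction in which the jaws open and shut (so a half turn about z gives the same grasp; the last joint's range is limited). The gripper opens to 92 mm and grips with 3 to 60 N. Pads are 19 mm wide; open, the fingers measure 130 mm over their backs; the gripper's body (75 mm by 190 mm) begins 47 mm behind the grasp point.
Start: joints at [1.088, 0.342, 1.524, -0, 1.275, -0.146], TCP at [173.482, 495.529, 226.741] pointing down, gripper open.
Joint ranges: [-2.53, 2.53], [-0.77, 2.02], [0.04, 2.7], [-1, 4.14], [0.28, 2.66], [-3.11, 3.11]. Speed limits (rad/s): [2.57, 2.57, 3.14, 3.14, 3.14, 3.14].

INTERFACE

Orientations are given as [roll, pitch, yaw] about the fixed x, y, z axes, in that order (R = Rz(yaw) Ry(pitch) Rx(roll)).
In Python, from plant import bot gives the robot as it stands.
- The arm moves only by the shell command python3 -m inch 'ROWS'. ROWS is JSON, one flat list of numbers, 7 for each row, row after row: the shift along the world's x, y, z in cm, then the turn, a rotation vector about the world's x, y, z in degrees, then the gripper command: -1 is shut, 1 is fully open, values between are in proportion. In form: [tx, ty, tz, ax, ay, az, fingers, tx, ty, tz, ax, ay, az, fingers, ...]. A call has exactly 5 rows; each row is the pose to reach, as a shift and turn from the pose measured when the call began; what a row does not reach only later rows make up. A row lasts 1/10 s, in which the tool goes at most 50 mm and 8.59 degrees, less where a joint would pass 70% of its speed; a pose out of reach is approached as far as the arm can. A call with a gripper value outside its range is refused whole. The fingers move at their own pace and stop on an object; the grip force is fixed at half the most. Time passes only in rows, so rows that repeat a pose let the fingers close, or fill a call up. It gives the time, the measured TCP pose, the force and the opening at its end, in the units of the state.
- bot.get_obs(): the state, without advancing time (a new reading comes with each control period).
- bot.capture(name): name is "side" or "top"; returns the picture (400x640x3 uint8, red, green, blue); there is no depth.
- bot.calibration(name): a dict with "fx", "fy", "cx", "cy" (pixels), "cam_to_world" (4x4, takes a point from camera to world coordinates). Camera axes: x right, y down, z forward; pixel columns grow to the right and rows downward; lengths in mm; the calibration is good to about 2 mm. A picture is of the moment at which its call begins. calibration takes no time and is no camera call.
- bot.close_job(): hands the job in, once; it reports no verdict.
The state is a dict: "time": time; "joint_positions": joint angles; "dq": joint speeds; "tau": joint torques, N m; "tool_pos": TCP position; "tcp_rot": TCP orientation; "contact_force": force on the tool from outside, world axes, zero at the start; "moment": the same for the moment, N m; "grip_width": finger opening in mm.
Only numpy, scipy, OpenCV 4.12 (cv2) and the standard library are available. Lean on these libraries where they do the work, as an engineer would, in place of code of your own. Each camera call takes 0.05 s, during which the arm holds its last target.

## Working session

There is one attempt and no reset: what is moved stays moved. The work goes in short steps, Python scripts to look and compute and a shell command to move; the robot and the scene stay as the last step left them, time stands still between calls to the robot, and variables do not carry over. Pictures are saved under pics/ and viewed, and the job is handed in when it is done.

```bash
ls; mkdir -p pics; python3 - <<'E'
from plant import bot
import cv2,numpy as np
np.set_printoptions(precision=4,suppress=True)
for n in("side","top"):
    im=bot.capture(n); cv2.imwrite(f"pics/{n}0.png",im[:,:,::-1]); c=bot.calibration(n);print(n,c)
print(bot.get_obs(),bot.tcp_to_grasp)
E
```

```text
pics
side {'fx': 363.00790676195936, 'fy': 363.00790676195936, 'cx': 318.7736685594376, 'cy': 196.94088569413788, 'cam_to_world': array([[   0.6503,   -0.595 ,    0.4724,   28.5936],
       [  -0.7596,   -0.5004,    0.4155, -419.4899],
       [  -0.0108,   -0.629 ,   -0.7773,  842.9682],
       [   0.    ,    0.    ,    0.    ,    1.    ]])}
top {'fx': 450.7293702918735, 'fy': 450.7293702918735, 'cx': 321.818444937291, 'cy': 197.82045111209777, 'cam_to_world': array([[   0.009 ,   -0.9825,    0.1863,  281.137 ],
       [  -0.9999,   -0.01  ,   -0.0043,   -4.6038],
       [   0.0061,   -0.1862,   -0.9825, 1179.7727],
       [   0.    ,    0.    ,    0.    ,    1.    ]])}
{'time': 0.1, 'joint_positions': array([ 1.088 ,  0.3426,  1.5249, -0.    ,  1.2754, -0.146 ]), 'dq': array([-0.0001, -0.0023, -0.0014,  0.0006,  0.0018,  0.0001]), 'tau': array([  0.002 , -43.2003, -24.4698,   0.072 ,   0.0525,  -0.    ]), 'tool_pos': array([173.3093, 495.17  , 226.117 ]), 'tcp_rot': array([-3.1402, -0.0002,  2.8048]), 'contact_force': array([-0.364 , -0.0166,  1.2738]), 'moment': array([ 0.0646,  0.0106, -0.0002]), 'grip_width': 91.70119769751368} 18.8
```

View pics/side0.png

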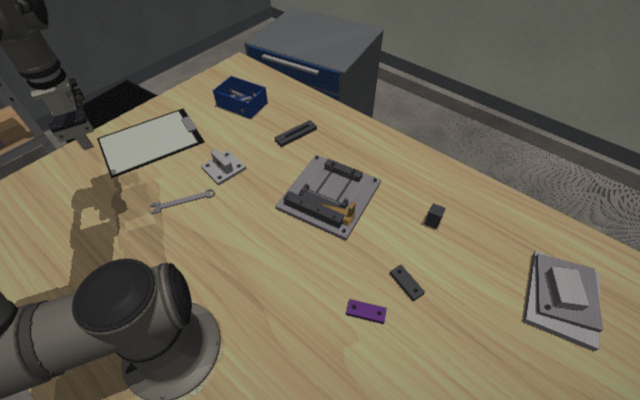

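View pics/top0.png

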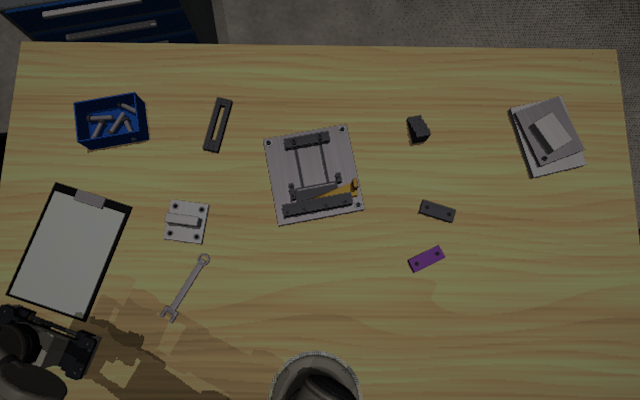

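Candidates: spacer — black block at top (437,211) against the purple look-alike (426,259), strap (218,125), and step block (418,130). Bracket — aluminium T at (187,221), against the grey block on plates at (548,135). I'll choose (437,211) and (187,221), and check them in a crop.

```bash
python3 - <<'E'
import cv2,numpy as np
t=cv2.imread("pics/top0.png")
a=cv2.resize(t[115:235,255:375],None,fx=3.3,fy=3.3,interpolation=cv2.INTER_CUBIC)
b=cv2.resize(t[190:260,150:220],None,fx=2.8,fy=2.8,interpolation=cv2.INTER_CUBIC)
c=cv2.resize(t[190:260,400:470],None,fx=2.8,fy=2.8,interpolation=cv2.INTER_CUBIC)
r=np.vstack([b,c]);r=cv2.resize(r,(200,396))
cv2.imwrite("pics/crop0.png",cv2.convertScaleAbs(np.hstack([a,r]),alpha=1.5))
E
```

```text
(no output)
```

View pics/crop0.png

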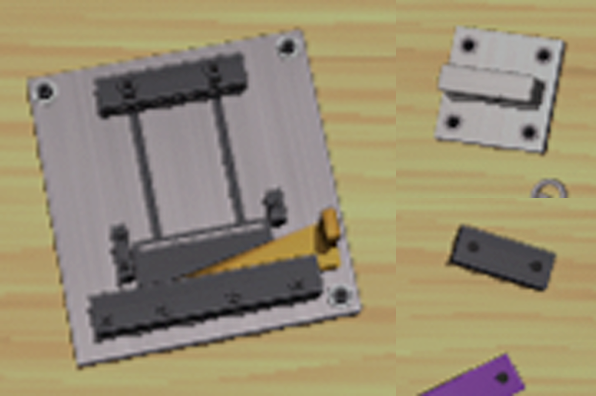

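```bash
cat > h.py <<'E'
from plant import bot
import cv2,numpy as np
np.set_printoptions(precision=2,suppress=True)
def ray(n,p):
    c=bot.calibration(n);M=c["cam_to_world"];p=np.atleast_2d(np.asarray(p,float))
    d=np.c_[(p[:,0]-c["cx"])/c["fx"],(p[:,1]-c["cy"])/c["fy"],np.ones(len(p))]@M[:3,:3].T
    return M[:3,3],d
def plane(n,p,z):
    o,d=ray(n,p);return (o+d*((z-o[2])/d[:,2])[:,None])[:,:2]
def proj(n,P):
    c=bot.calibration(n);M=np.linalg.inv(c["cam_to_world"]);P=np.atleast_2d(P)@M[:3,:3].T+M[:3,3]
    return np.c_[c["fx"]*P[:,0]/P[:,2]+c["cx"],c["fy"]*P[:,1]/P[:,2]+c["cy"]]
def rect(n,mask,z,seed):
    # component at seed -> min-area rect in the plane z
    k,l=cv2.connectedComponents(mask.astype(np.uint8));m=(l==l[seed[1],seed[0]]).astype(np.uint8)
    cs,_=cv2.findContours(m,cv2.RETR_EXTERNAL,cv2.CHAIN_APPROX_NONE)
    q=max(cs,key=cv2.contourArea)[:,0]
    w=plane(n,q,z).astype(np.float32)
    return cv2.minAreaRect(w),w,m
E
python3 - <<'E'
from h import *
t=cv2.imread("pics/top0.png");h=cv2.cvtColor(t,cv2.COLOR_BGR2HSV)
for p in [(437,211),(187,240),(187,218),(270,150),(300,200),(305,140),(250,230)]: print(p,h[p[1],p[0]],t[p[1],p[0]])
low=(h[...,1]<70)
r,w,m=rect("top",low,14,(187,240));print("bracket",r)
r,w,m=rect("top",low,16,(437,211));print("spacer",r)
r,w,m=rect("top",low,16,(270,150));print("base",r);print(cv2.boxPoints(r))
cv2.imwrite("pics/m.png",m*255)
E
```

```text
(437, 211) [130  15  51] [51 48 49]
(187, 240) [  0   4 118] [116 116 118]
(187, 218) [ 10   7 117] [114 115 117]
(270, 150) [168  13  99] [96 94 99]
(300, 200) [130  15  52] [52 49 50]
(305, 140) [128  20  51] [51 47 48]
(250, 230) [ 23  97 118] [ 73 107 118]
bracket ((437.4350891113281, 346.3328857421875), (108.05552673339844, 106.39798736572266), 82.8305892944336)
spacer ((470.91986083984375, -311.872802734375), (89.17477416992188, 37.6168212890625), 72.83106994628906)
base ((567.7200927734375, 14.394187927246094), (241.299072265625, 230.75909423828125), 11.503689765930176)
[[ 426.48  103.39]
 [ 472.5  -122.73]
 [ 708.96  -74.61]
 [ 662.94  151.52]]
```

View pics/m.png

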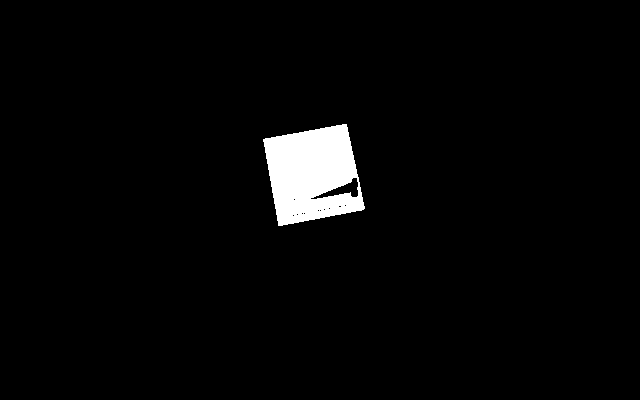

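```bash
python3 - <<'E'
from h import *
s=cv2.imread("pics/side0.png");h=cv2.cvtColor(s,cv2.COLOR_BGR2HSV)
low=(h[...,1]<70)
for nm,z,p in (("bracket",14,(230,176)),("spacer",16,(406,283)),("base",16,(300,190))):
    r,w,m=rect("side",low,z,p);print(nm,r)
t=cv2.imread("pics/top0.png")
e=lambda im,x,y,w,f:cv2.resize(im[y:y+w,x:x+w],None,fx=f,fy=f,interpolation=cv2.INTER_CUBIC)
a=np.hstack([e(t,157,191,60,6.6),e(s,194,137,60,6.6)]);cv2.imwrite("pics/br.png",a)
a=np.hstack([e(t,260,120,110,3.6),e(s,272,145,110,3.6)]);cv2.imwrite("pics/fx.png",cv2.convertScaleAbs(a,alpha=2))
E
```

```text
bracket ((434.2221374511719, 351.9781494140625), (147.29598999023438, 111.37049865722656), 83.9321060180664)
spacer ((467.16473388671875, -316.72503662109375), (91.9896011352539, 42.08053970336914), 72.01691436767578)
base ((590.7485961914062, -121.68435668945312), (251.4226531982422, 502.51666259765625), 11.582088470458984)
```

View pics/br.png

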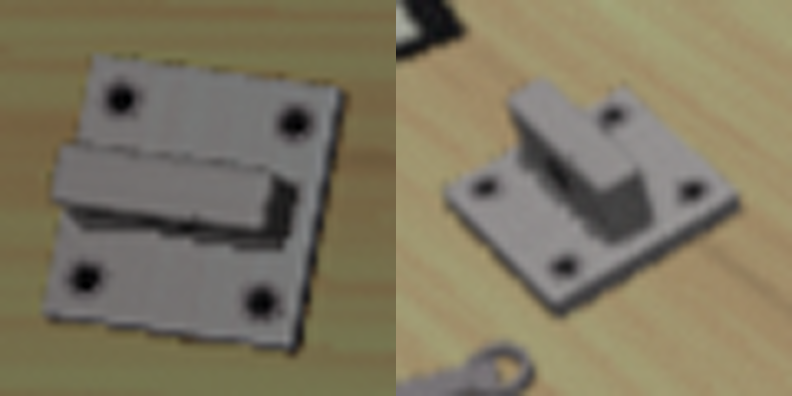

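View pics/fx.png

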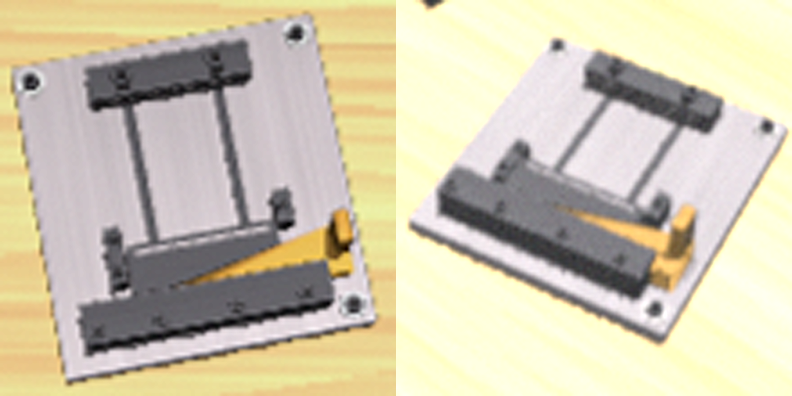

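```bash
python3 - <<'E'
from h import *
def cr(p,x,y,f): return (np.asarray(p,float)+.5)/f-.5+[x,y]
print("web top",plane("top",cr([(60,145),(272,170),(265,232),(52,203)],157,191,6.6),54).mean(0))
wl=plane("top",cr([(60,145),(272,170),(265,232),(52,203)],157,191,6.6),54);print(wl)
print("web side",plane("side",cr([(541-396,80),(640-396,163),(608-396,188),(512-396,100)],194,137,6.6),54).mean(0))
a=plane("top",cr([(120,98),(295,122),(260,302),(86,278)],157,191,6.6),14);print("holes",a.mean(0))
print(a)
b=plane("side",cr([(486-396,187),(612-396,115),(692-396,190),(565-396,265)],194,137,6.6),14);print("holes side",b.mean(0));print(b)
t=plane("top",cr([(30,82),(295,33),(353,304)],260,120,3.6),16)
s=plane("side",cr([(162,44),(371,125),(259,309)],272,145,3.6),16)
for q in(t,s):
    d=q[1]-q[2];print("fix",(q[0]+q[2])/2,np.degrees(np.arctan2(d[1],d[0])),q)
# stop & bar, in fixture coordinates
F=(t[0]+t[2])/2;th=np.radians(11.5);R=np.array([[np.cos(th),-np.sin(th)],[np.sin(th),np.cos(th)]])
f=lambda n,p,x,y,s,z,F=F:(plane(n,cr(p,x,y,s),z)-F)@R
print("stop top near edge",f("top",[(92,97),(250,82)],260,120,3.6,40))
print("stop bottom near edge",f("top",[(92,108),(250,92)],260,120,3.6,16))
print("stop far edge",f("top",[(88,70),(246,43)],260,120,3.6,40))
print("bar front edge",f("top",[(137,243),(273,225)],260,120,3.6,40))
Fs=(s[0]+s[2])/2
print("stop side bottom",f("side",[(192,86),(320,130)],272,145,3.6,16,Fs))
print("tab top",f("top",[(341,217)],260,120,3.6,79),"tab side",f("side",[(687-396,212)],272,145,3.6,79,Fs))
E
```

```text
web top [436.86 343.78]
[[452.82 383.84]
 [443.98 302.41]
 [420.17 303.64]
 [430.48 385.24]]
web side [434.83 338.15]
holes [437.71 344.78]
[[478.01 375.27]
 [469.06 305.38]
 [397.51 314.87]
 [406.28 383.59]]
holes side [435.07 341.33]
[[403.61 380.14]
 [475.09 371.59]
 [466.22 302.34]
 [395.37 311.26]]
fix [568.99  16.29] 11.612735981684912 [[ 651.94  136.47]
 [ 692.51  -61.46]
 [ 486.04 -103.89]]
fix [569.09  15.02] 11.611100144474902 [[ 652.79  135.69]
 [ 693.    -62.99]
 [ 485.4  -105.65]]
stop top near edge [[ 77.38  57.4 ]
 [ 66.81 -58.15]]
stop bottom near edge [[ 76.65  59.32]
 [ 66.61 -58.64]]
stop far edge [[ 98.19  56.66]
 [ 96.69 -61.04]]
bar front edge [[-36.06  44.84]
 [-41.55 -53.65]]
stop side bottom [[ 73.52  53.42]
 [ 80.19 -65.7 ]]
tab top [[-53.29 -98.16]] tab side [[ -56.71 -100.31]]
```

```bash
cat >> h.py <<'E'
F=np.array([569.,15.5]);YAW=11.6
th=np.radians(YAW);RF=np.array([[np.cos(th),-np.sin(th)],[np.sin(th),np.cos(th)]])
def fw(p,z): p=np.atleast_2d(np.asarray(p,float));return np.c_[p@RF.T+F,np.full(len(p),z)]
def samp(n,g,P):
    q=proj(n,P).astype(np.float32);return cv2.remap(g.astype(np.float32),q[:,0],q[:,1],cv2.INTER_LINEAR)[:,0]
E
python3 - <<'E'
from h import *
for n in("top","side"):
    g=cv2.cvtColor(cv2.imread(f"pics/{n}0.png"),cv2.COLOR_BGR2GRAY)
    def edge(z,x0,x1,y,sgn):
        xs=np.arange(x0,x1,.5);v=np.mean([samp(n,g,fw(np.c_[xs,0*xs+yy],z)) for yy in y],0)
        d=np.gradient(cv2.GaussianBlur(v.reshape(-1,1),(1,5),0)[:,0])*sgn;i=d.argmax();return xs[i],d[i]
    for y in ([-45,-42,-39],[-5,0,5],[39,42,45]):
        print(n,y,"stop far@40",edge(40,85,115,y,1),"near@16",edge(16,60,90,y,-1),"barfront@40",edge(40,-50,-25,y,1),"base far@16",edge(16,105,130,[yy*2 for yy in y],1),"base near@16",edge(16,-130,-105,[yy*2 for yy in y],1),edge(16,-130,-105,[yy*2 for yy in y],-1))
E
```

```text
top [-45, -42, -39] stop far@40 (np.float64(101.0), np.float32(4.785301)) near@16 (np.float64(74.5), np.float32(8.887735)) barfront@40 (np.float64(-36.5), np.float32(5.2619743)) base far@16 (np.float64(121.0), np.float32(1.6280708)) base near@16 (np.float64(-119.5), np.float32(8.06192)) (np.float64(-123.5), np.float32(8.232256))
top [-5, 0, 5] stop far@40 (np.float64(100.5), np.float32(4.7388916)) near@16 (np.float64(73.5), np.float32(8.06078)) barfront@40 (np.float64(-36.5), np.float32(5.9622917)) base far@16 (np.float64(108.5), np.float32(4.5830917)) base near@16 (np.float64(-119.5), np.float32(8.691814)) (np.float64(-124.5), np.float32(7.881386))
top [39, 42, 45] stop far@40 (np.float64(100.0), np.float32(4.8365383)) near@16 (np.float64(74.0), np.float32(8.827393)) barfront@40 (np.float64(-36.0), np.float32(5.576538)) base far@16 (np.float64(121.5), np.float32(1.8927689)) base near@16 (np.float64(-119.5), np.float32(7.915291)) (np.float64(-123.5), np.float32(7.900078))
side [-45, -42, -39] stop far@40 (np.float64(96.0), np.float32(5.3298836)) near@16 (np.float64(72.0), np.float32(
[... 178 characters left out ...]
(np.float64(-106.5), np.float32(3.5866737))
side [-5, 0, 5] stop far@40 (np.float64(96.5), np.float32(4.922138)) near@16 (np.float64(71.0), np.float32(4.750141)) barfront@40 (np.float64(-38.5), np.float32(2.7059555)) base far@16 (np.float64(116.5), np.float32(4.986347)) base near@16 (np.float64(-124.5), np.float32(5.147377)) (np.float64(-107.5), np.float32(5.4682198))
side [39, 42, 45] stop far@40 (np.float64(95.5), np.float32(4.2781715)) near@16 (np.float64(71.5), np.float32(4.8328743)) barfront@40 (np.float64(-38.0), np.float32(2.7261543)) base far@16 (np.float64(114.5), np.float32(1.4459457)) base near@16 (np.float64(-124.5), np.float32(4.84787)) (np.float64(-107.0), np.float32(5.831745))
```

```bash
python3 -m inch '[28,-20,0,0,0,-44,1,28,-20,0,0,0,-44,1,28,-20,0,0,0,-44,1,28,-20,0,0,0,-44,1,28,-20,0,0,0,-44,1]'
```

```text
time: 0.6
tool_pos: [377.9, 348.5, 226.1]
tcp_rot: [-3.14, -0.0, 2.049]
contact_force: [0.2, 0.8, 0.8]
grip_width: 91.8
```

```bash
python3 -m inch '[9,-25,0,0,0,-20,1,9,-25,0,0,0,-30,1,9,-25,0,0,0,-44.6,1,9.2,-66,0,0,0,-44.6,1,9.2,-66,0,0,0,-44.6,1]'; python3 -m inch '[1,-40,-5,0,0,-14,1,1,-40,-5,0,0,-14,1,1,-40,-5,0,0,-14,1,1,-40,-5,0,0,-14,1,1,-40,-5,0,0,-14,1]'
```

```text
time: 1.1
tool_pos: [435.8, 107.3, 225.8]
tcp_rot: [-3.139, 0.0, 1.299]
contact_force: [0.6, -0.5, 0.0]
grip_width: 92.0
time: 1.6
tool_pos: [441.5, -140.6, 194.7]
tcp_rot: [-3.139, -0.0, 1.054]
contact_force: [0.8, 0.4, 0.3]
grip_width: 91.7
```

```bash
python3 -m inch '[2.9,-17.2,-11,0,0,12.4,1,2.9,-17.2,-11,0,0,12.4,1,2.9,-17.2,-11,0,0,12.4,1,2.9,-17.2,-11,0,0,12.4,1,2.9,-17.2,-11,0,0,12.4,1]'; python3 - <<'E'
from h import *
t=bot.capture("top");s=bot.capture("side")
cv2.imwrite("pics/t1.png",t[:,:,::-1]);cv2.imwrite("pics/s1.png",s[:,:,::-1])
e=lambda im,x,y:cv2.resize(im[y:y+100,x:x+100,::-1],None,fx=4,fy=4,interpolation=cv2.INTER_CUBIC)
cv2.imwrite("pics/c1.png",cv2.convertScaleAbs(np.hstack([e(t,390,160),e(s,356,230)]),alpha=1.5))
print(bot.get_obs()["tool_pos"],bot.get_obs()["tcp_rot"])
E
```

```text
time: 2.1
tool_pos: [469.2, -315.7, 80.8]
tcp_rot: [-3.135, -0.001, 1.267]
contact_force: [0.0, 0.6, -0.5]
grip_width: 91.6
[ 469.57 -313.08   83.05] [-3.14 -0.    1.27]
```

View pics/c1.png

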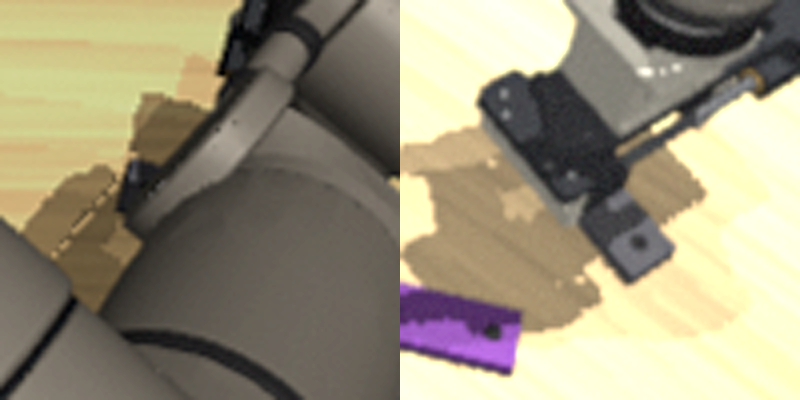

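```bash
python3 -m inch '[0,0,-2,0,0,0.1,0.3,0,0,-5,0,0,0.1,0.3,0,0,-7.9,0,0,0.1,0.3,0,0,-7.9,0,0,0.1,0.3,0,0,-7.9,0,0,0.1,0.3]'; python3 -m inch '[0,0,0,0,0,0,-1,0,0,0,0,0,0,-1,0,0,0,0,0,0,-1,0,0,0,0,0,0,-1,0,0,0,0,0,0,-1]'
```

```text
time: 2.7
tool_pos: [470.0, -312.1, 5.4]
tcp_rot: [-3.136, -0.002, 1.271]
contact_force: [0.3, 0.1, 0.6]
grip_width: 60.8
time: 3.2
tool_pos: [471.1, -312.8, 6.6]
tcp_rot: [-3.139, -0.001, 1.271]
contact_force: [2.6, 0.8, 7.0]
grip_width: 35.8
```

```bash
python3 -m inch '[0,0,4,0,0,0,-1,0,0,9,0,0,0,-1,1,3,12,0,0,4,-1,3,10,12,0,0,12,-1,6,18,12,0,0,20,-1]'; python3 - <<'E'
from h import *
o=bot.get_obs();print(o["tool_pos"],o["tcp_rot"],o["contact_force"],o["grip_width"])
E
```

```text
time: 3.7
tool_pos: [511.2, -186.7, 127.2]
tcp_rot: [-3.139, -0.001, 1.624]
contact_force: [1.1, 0.1, -3.8]
grip_width: 35.5
[ 511.16 -186.68  127.2 ] [-3.14 -0.    1.62] [ 1.12  0.09 -3.84] 35.504623731437675
```

```bash
python3 -m inch '[4,11,0,0,0,5,-1,7.7,20.6,0,0,0,8.6,-1,7.7,20.6,0,0,0,8.6,-1,7.7,20.6,0,0,0,8.6,-1,7.7,20.6,0,0,0,8.6,-1]'; python3 -m inch '[0,0,0,0,0,0,-1,0,0,0,0,0,0,-1,0,0,0,0,0,0,-1,0,0,0,0,0,0,-1,0,0,0,0,0,0,-1]';python3 - <<'E'
from h import *
t=bot.capture("top");s=bot.capture("side")
cv2.imwrite("pics/t2.png",t[:,:,::-1]);cv2.imwrite("pics/s2.png",s[:,:,::-1])
o=bot.get_obs();print(o["tool_pos"],o["tcp_rot"],o["contact_force"],o["grip_width"])
E
```

```text
time: 4.2
tool_pos: [588.0, 23.6, 126.3]
tcp_rot: [-3.138, -0.002, 1.777]
contact_force: [0.7, -1.0, -4.2]
grip_width: 35.4
time: 4.7
tool_pos: [587.8, 22.4, 126.3]
tcp_rot: [-3.137, -0.002, 1.775]
contact_force: [0.8, -0.2, -4.5]
grip_width: 35.5
[587.92  22.8  126.37] [-3.14 -0.    1.78] [-0.34 -0.29 -3.74] 35.44803977073891
```

View pics/s2.png

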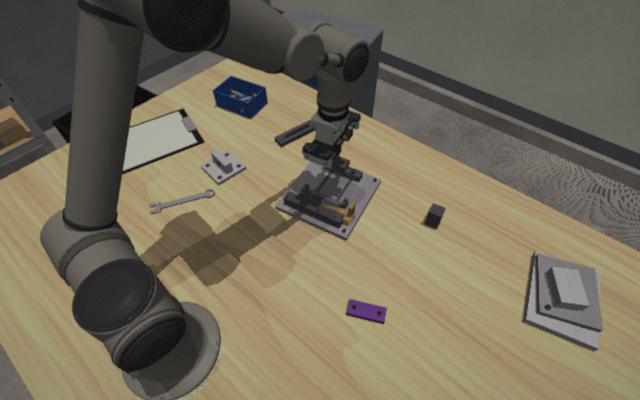

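View pics/t2.png

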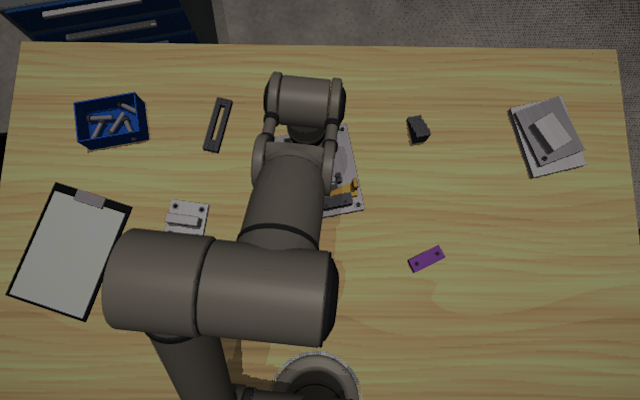

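```bash
python3 -m inch '[0,-0.3,-4,0,0,0,-1,0,-0.3,-8,0,0,0,-1,0,-0.3,-9.8,0,0,0,-1,0,-0.3,-9.8,0,0,0,-1,0,-0.3,-9.8,0,0,0,-1]'
```

```text
time: 5.3
tool_pos: [588.4, 19.5, 29.0]
tcp_rot: [-3.138, -0.002, 1.775]
contact_force: [0.0, -0.9, -4.2]
grip_width: 35.6
```

```bash
python3 -m inch '[0,0,-0.3,0,0,0,-1,0,0,-0.5,0,0,0,-1,0,0,-0.5,0,0,0,-1,0,0,-0.5,0,0,0,-1,0,0,-0.5,0,0,0,-1]'
```

```text
time: 5.8
tool_pos: [588.6, 19.5, 24.3]
tcp_rot: [-3.139, -0.002, 1.775]
contact_force: [0.2, -0.4, -3.5]
grip_width: 35.4
```

```bash
python3 -m inch '[0,0,-0.2,0,0,0,-1,0,0,-0.3,0,0,0,-1,0,0,-0.35,0,0,0,-1,0,0,-0.35,0,0,0,-1,0,0,-0.35,0,0,0,-1]'
```

```text
time: 6.3
tool_pos: [588.9, 19.5, 22.6]
tcp_rot: [-3.14, -0.001, 1.775]
contact_force: [-4.2, 0.6, 10.2]
grip_width: 35.6
```

Contact: spacer is on the bed. Open to about 54 mm, pause, and rise.

```bash
python3 -m inch '[0,0,0,0,0,0,0.15,0,0,0,0,0,0,0.15,0,0,0,0,0,0,0.15,0,0,2,0,0,0,0.15,0,0,6,0,0,0,0.15]';python3 -m inch '[0,0,5,0,0,0,1,0,0,10,0,0,0,1,-5,10,10,0,0,0,1,-8,18,10,0,0,-8,1,-13,28,10,0,0,-16,1]'
```

```text
time: 6.8
tool_pos: [586.7, 19.7, 80.1]
tcp_rot: [-3.133, -0.004, 1.775]
contact_force: [1.0, -0.9, 0.0]
grip_width: 52.7
time: 7.3
tool_pos: [523.7, 155.6, 180.4]
tcp_rot: [-3.134, -0.004, 1.492]
contact_force: [-0.4, 0.7, 0.8]
grip_width: 87.9
```

```bash
python3 -m inch '[-4,9,-2,0,0,-2.7,1,-8.7,18.7,-4,0,0,-2.7,1,-8.7,18.7,-4,0,0,-2.7,1,-8.7,18.7,-4,0,0,-2.7,1,-8.7,18.7,-4,0,0,-2.7,1]';python3 - <<'E'
from h import *
t=bot.capture("top");s=bot.capture("side")
cv2.imwrite("pics/t3.png",t[:,:,::-1]);cv2.imwrite("pics/s3.png",s[:,:,::-1])
o=bot.get_obs();print(o["tool_pos"],o["tcp_rot"])
low=cv2.cvtColor(t,cv2.COLOR_RGB2HSV)
e=lambda im,x,y:cv2.resize(im[y:y+110,x:x+110,::-1],None,fx=3.6,fy=3.6,interpolation=cv2.INTER_CUBIC)
cv2.imwrite("pics/c3.png",cv2.convertScaleAbs(np.hstack([e(t,260,120),e(s,272,145)]),alpha=2))
cv2.imwrite("pics/d3.png",cv2.convertScaleAbs(np.hstack([e(t,140,160),e(s,170,100)]),alpha=2))
E
```

```text
time: 7.8
tool_pos: [433.7, 346.2, 139.3]
tcp_rot: [-3.132, -0.004, 1.45]
contact_force: [-0.3, -0.5, -0.3]
grip_width: 91.7
[435.66 343.93 139.9 ] [-3.13 -0.    1.45]
```

View pics/c3.png

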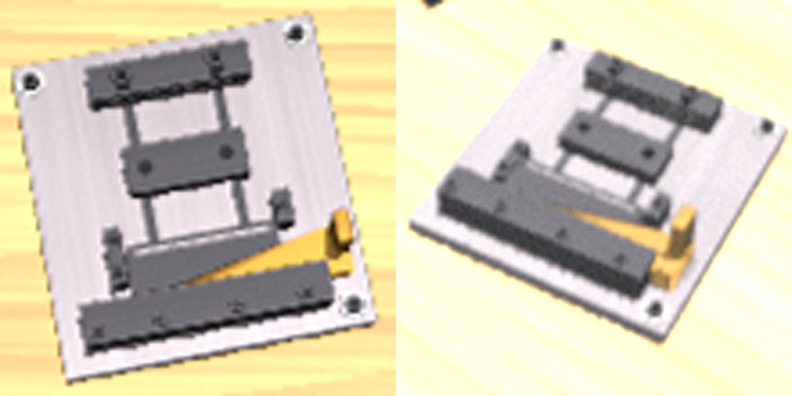

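View pics/d3.png

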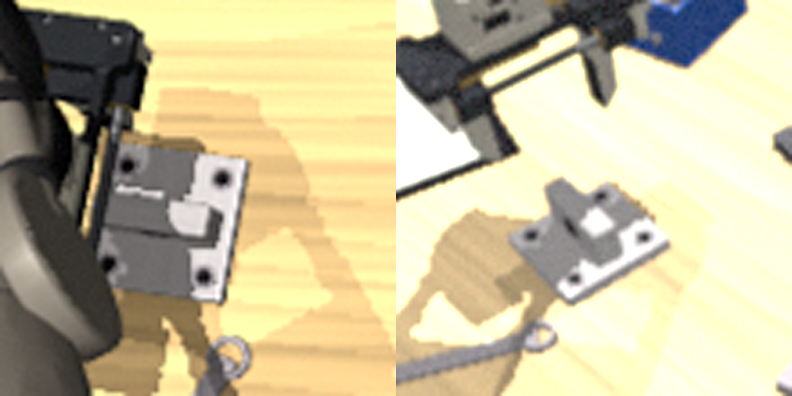

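```bash
python3 - <<'E'
from h import *
def cr(p,x,y,f): return (np.asarray(p,float)+.5)/f-.5+[x,y]
a=plane("top",cr([(145,167),(228,152)],260,120,3.6),32);b=plane("side",cr([(583-396,128),(649-396,154)],272,145,3.6),32)
for q in(a,b):
    d=q[0]-q[1];print(q.mean(0),(q.mean(0)-F)@RF,np.degrees(np.arctan2(-d[0],d[1])))
n="top";g=cv2.cvtColor(cv2.imread("pics/t3.png"),cv2.COLOR_BGR2GRAY)
def edge(z,x0,x1,y,sgn):
    xs=np.arange(x0,x1,.5);v=np.mean([samp(n,g,fw(np.c_[xs,0*xs+yy],z)) for yy in y],0)
    d=np.gradient(cv2.GaussianBlur(v.reshape(-1,1),(1,5),0)[:,0])*sgn;i=d.argmax();return xs[i]
for y in ([-36,-34,-32],[32,34,36]):print(edge(32,30,50,y,1),edge(16,-10,10,y,-1),edge(16,60,90,y,-1),edge(40,-50,-25,y,1))
E
```

```text
[589.14  18.46] [20.32 -1.15] 11.184558831570868
[585.98  15.08] [16.55 -3.82] 12.267787622250703
41.5 3.0 73.5 -44.5
40.5 2.0 86.5 -44.5
```

```bash
python3 -m inch '[0.2,0,-4,0,0,0,0.3,0.2,0,-8,0,0,0,0.3,0.2,0,-11,0,0,0,0.3,0.2,0,-11.9,0,0,0,0.3,0.2,0,-11.9,0,0,0,0.3]'; python3 -m inch '[0,0,0,0,0,0,0.3,0,0,0,0,0,0,-1,0,0,0,0,0,0,-1,0,0,0,0,0,0,-1,0,0,0,0,0,0,-1]'; python3 -m inch '[0,0,0,0,0,0,-1,0,0,0,0,0,0,-1,0,0,0,0,0,0,-1,0,0,0,0,0,0,-1,0,0,1,0,0,0,-1]'
```

```text
time: 8.4
tool_pos: [438.2, 342.5, 20.3]
tcp_rot: [-3.132, -0.002, 1.447]
contact_force: [-0.0, -0.4, 0.2]
grip_width: 60.2
time: 8.9
tool_pos: [438.3, 342.7, 20.8]
tcp_rot: [-3.133, -0.003, 1.447]
contact_force: [-0.1, 0.4, 0.2]
grip_width: 32.5
time: 9.4
tool_pos: [437.1, 341.9, 29.4]
tcp_rot: [-3.13, -0.0, 1.447]
contact_force: [0.0, 0.3, -5.7]
grip_width: 23.7
```

```bash
python3 -m inch '[0,0,4,0,0,0,-1,0,0,8,0,0,0,-1,2,-4,12,0,0,4,-1,5,-9,12,0,0,10,-1,8,-16,12,0,0,16,-1]'; python3 - <<'E'
from h import *
o=bot.get_obs();print(o["tool_pos"],o["tcp_rot"],o["contact_force"],o["grip_width"])
p=np.array([588.2,17.6])-o["tool_pos"][:2];print(p, 101.6-np.degrees(o["tcp_rot"][2]))
E
```

```text
time: 9.9
tool_pos: [501.1, 219.5, 150.3]
tcp_rot: [-3.133, -0.0, 1.733]
contact_force: [0.9, 0.3, -6.8]
grip_width: 23.8
[501.12 219.51 150.31] [-3.13 -0.    1.73] [ 0.88  0.35 -6.75] 23.805417690709223
[  87.08 -201.91] 2.3200705562307036
```

```bash
python3 -m inch '[3,-6,0,0,0,2.3,-1,6,-13,0,0,0,2.3,-1,8.7,-20,0,0,0,2.3,-1,8.7,-20.2,0,0,0,2.3,-1,8.7,-20.2,0,0,0,2.3,-1]'; python3 -m inch '[0,0,-2,0,0,0,-1,0,0,-4,0,0,0,-1,0,0,-6,0,0,0,-1,0,0,-6,0,0,0,-1,0,0,-6,0,0,0,-1]'; python3 - <<'E'
from h import *
t=bot.capture("top");s=bot.capture("side")
cv2.imwrite("pics/t4.png",t[:,:,::-1]);cv2.imwrite("pics/s4.png",s[:,:,::-1])
o=bot.get_obs();print(o["tool_pos"],o["tcp_rot"],o["contact_force"],o["grip_width"])
p=np.array([588.2,17.6])-o["tool_pos"][:2];print(p, 101.6-np.degrees(o["tcp_rot"][2]))
e=lambda im,x,y:cv2.resize(im[y:y+110,x:x+110,::-1],None,fx=3.6,fy=3.6,interpolation=cv2.INTER_CUBIC)
cv2.imwrite("pics/c4.png",cv2.convertScaleAbs(np.hstack([e(t,260,120),e(s,272,125)]),alpha=2))
E
```

```text
time: 10.4
tool_pos: [589.1, 12.8, 149.7]
tcp_rot: [-3.133, 0.001, 1.769]
contact_force: [0.1, 0.6, -7.0]
grip_width: 23.7
time: 10.9
tool_pos: [588.8, 12.8, 89.6]
tcp_rot: [-3.131, 0.001, 1.769]
contact_force: [0.3, 0.2, -6.4]
grip_width: 23.9
[589.79  12.83  90.88] [-3.13  0.    1.77] [ 0.23 -0.17 -5.59] 23.970371850521317
[-1.59  4.77] 0.2168672332118291
```

View pics/c4.png

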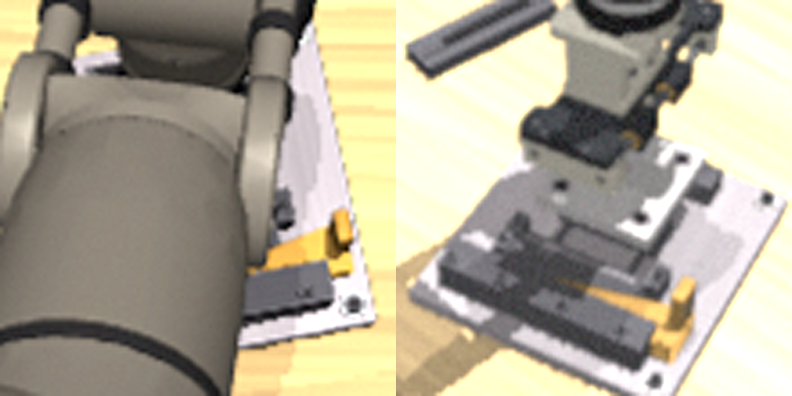

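```bash
python3 -m inch '[-0.1,0.5,0,0,0,0.2,-1,-0.1,0.5,-1,0,0,0.2,-1,-0.1,0.5,-2,0,0,0.2,-1,-0.1,0.5,-2.5,0,0,0.2,-1,-0.1,0.5,-2.5,0,0,0.2,-1]'; python3 - <<'E'
from h import *
s=bot.capture("side")
cv2.imwrite("pics/s5.png",s[:,:,::-1])
o=bot.get_obs();print(o["tool_pos"],o["tcp_rot"],o["contact_force"],o["grip_width"])
p=np.array([588.2,17.6])-o["tool_pos"][:2];print(p, 101.6-np.degrees(o["tcp_rot"][2]))
e=lambda im,x,y:cv2.resize(im[y:y+90,x:x+120,::-1],None,fx=6,fy=6,interpolation=cv2.INTER_CUBIC)
cv2.imwrite("pics/c5.png",cv2.convertScaleAbs(e(s,272,145),alpha=2))
E
```

```text
time: 11.5
tool_pos: [587.8, 17.9, 64.4]
tcp_rot: [-3.132, 0.001, 1.773]
contact_force: [-0.2, 0.1, -6.3]
grip_width: 24.0
[588.35  17.78  65.06] [-3.13  0.    1.77] [ 0.   -0.07 -6.79] 23.871205917159195
[-0.15 -0.18] 0.02132154957807586
```

View pics/c5.png

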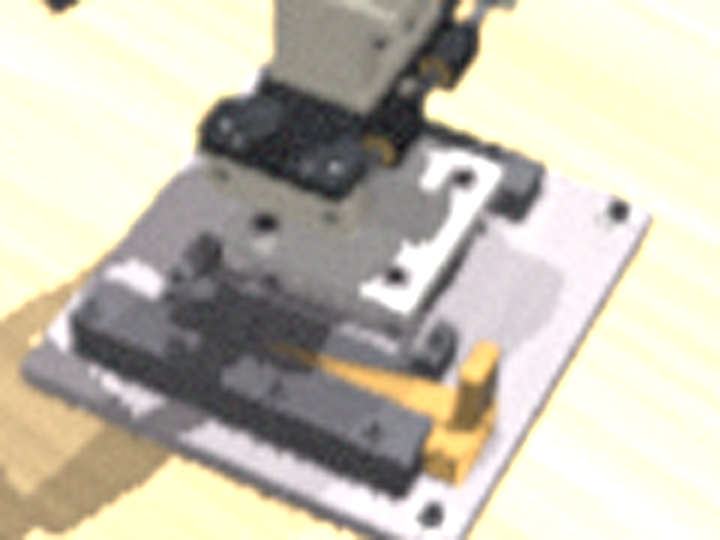

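```bash
python3 -m inch '[0,0,-0.2,0,0,0,-1,0,0,-0.5,0,0,0,-1,0,0,-0.8,0,0,0,-1,0,0,-0.8,0,0,0,-1,0,0,-0.8,0,0,0,-1]'
```

```text
time: 12.05
tool_pos: [588.3, 17.8, 57.0]
tcp_rot: [-3.133, 0.001, 1.773]
contact_force: [-0.4, -0.4, -6.0]
grip_width: 23.5
```

```bash
python3 -m inch '[0,0,-0.2,0,0,0,-1,0,0,-0.3,0,0,0,-1,0,0,-0.4,0,0,0,-1,0,0,-0.45,0,0,0,-1,0,0,-0.45,0,0,0,-1]'
```

```text
time: 12.55
tool_pos: [588.4, 17.8, 53.1]
tcp_rot: [-3.133, 0.001, 1.773]
contact_force: [-2.5, -1.0, 0.7]
grip_width: 23.8
```

```bash
python3 -m inch '[0,0,-0.05,0,0,0,-1,0,0,-0.05,0,0,0,0.3,0,0,-0.05,0,0,0,0.3,0,0,-0.05,0,0,0,0.3,0,0,0,0,0,0,0.3]'; python3 -m inch '[0,0,4,0,0,0,0.3,0,0,9,0,0,0,-1,0,0,14,0,0,0,-1,0,-5,14,0,0,0,-1,-6,-16,14,0,0,0,-1]'
```

```text
time: 13.05
tool_pos: [588.6, 17.8, 53.2]
tcp_rot: [-3.134, 0.001, 1.773]
contact_force: [0.2, 0.1, 0.4]
grip_width: 51.4
time: 13.55
tool_pos: [567.2, -77.2, 195.3]
tcp_rot: [-3.14, 0.005, 1.776]
contact_force: [-0.4, -0.6, -1.0]
grip_width: 32.4
```

```bash
python3 -m inch '[-4,-9,0,0,0,0,-1,-6,-15,0,0,0,0,-1,-6,-15,0,0,0,0,-1,-6,-15,0,0,0,0,-1,-6,-15,0,0,0,0,-1]'; python3 - <<'E'
from h import *
t=bot.capture("top");s=bot.capture("side")
cv2.imwrite("pics/t6.png",t[:,:,::-1]);cv2.imwrite("pics/s6.png",s[:,:,::-1])
o=bot.get_obs();print(o["tool_pos"],o["tcp_rot"],o["contact_force"],o["grip_width"])
e=lambda im,x,y:cv2.resize(im[y:y+110,x:x+110,::-1],None,fx=3.6,fy=3.6,interpolation=cv2.INTER_CUBIC)
cv2.imwrite("pics/c6.png",cv2.convertScaleAbs(np.hstack([e(t,260,120),e(s,272,145)]),alpha=2))
E
```

```text
time: 14.05
tool_pos: [506.6, -228.9, 195.3]
tcp_rot: [-3.14, 0.005, 1.772]
contact_force: [-0.0, -0.1, 0.9]
grip_width: 0.3
[ 507.54 -226.29  195.22] [-3.14  0.    1.78] [-0.41  0.61 -0.14] 0.3311675527721155
```

View pics/c6.png

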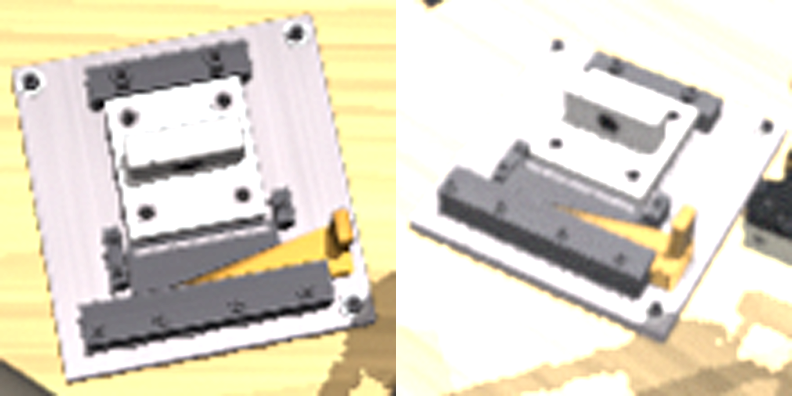

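```bash
python3 - <<'E'
from h import *
def cr(p,x,y,f): return (np.asarray(p,float)+.5)/f-.5+[x,y]
f=lambda n,p,x,y,z:(plane(n,cr(p,x,y,3.6),z)-F)@RF
a=f("top",[(128,118),(223,101),(243,195),(147,213)],260,120,46);print("holes",a.mean(0),a)
print("web",f("top",[(125,137),(243,120),(244,149),(127,170)],260,120,86).mean(0))
b=f("side",[(675-396,115),(556-396,143),(633-396,175)],272,145,46);print((b[0]+b[1])/2)
n="top";g=cv2.cvtColor(cv2.imread("pics/t6.png"),cv2.COLOR_BGR2GRAY)
def edgy(z,x,y0,y1,sgn,g):
    ys=np.arange(y0,y1,.5);v=np.mean([samp(n,g,fw(np.c_[0*ys+xx,ys],z)) for xx in x],0)
    d=np.gradient(cv2.GaussianBlur(v.reshape(-1,1),(1,5),0)[:,0])*sgn;i=d.argmax();return ys[i]
g0=cv2.cvtColor(cv2.imread("pics/t3.png"),cv2.COLOR_BGR2GRAY)
print("flange y",edgy(46,[50,55,60],-62,-40,1,g),edgy(46,[-20,-15,-10],-62,-40,1,g),edgy(46,[50,55],40,62,-1,g),edgy(46,[-20,-15,-10],40,62,-1,g))
print("stop y",edgy(40,[80,85,90],-72,-50,-1,g0),edgy(40,[80,85,90],50,72,1,g0))
print("base y",edgy(16,[0,10,20],-125,-105,1,g0),edgy(16,[0,10,20],-125,-105,-1,g0),edgy(16,[0,10],105,125,1,g0),edgy(16,[0,10],105,125,-1,g0))
t=cv2.imread("pics/t6.png");m=cv2.inRange(cv2.cvtColor(t,cv2.COLOR_BGR2HSV),(12,120,60),(24,255,255))
q=f("top",[(341,217)],260,120,79);print("tab",q)
E
```

```text
holes [18.97 -0.18] [[ 55.17  35.14]
 [ 54.63 -34.92]
 [-17.02 -35.53]
 [-16.9   34.59]]
web [17.12 -0.23]
[17.21 -3.44]
flange y -49.0 -48.5 49.5 49.5
stop y -60.5 62.0
base y -113.0 -116.0 116.5 113.5
tab [[-53.31 -97.29]]
```

```bash
python3 -m inch '[2,5,-5,0,0,0,-1,3.6,9.9,-9,0,0,0,-1,3.6,9.9,-13.6,0,0,0,-1,3.6,9.9,-13.6,0,0,0,-1,3.6,9.9,-13.6,0,0,0,-1]'; python3 - <<'E'
from h import *
s=bot.capture("side");t=bot.capture("top")
o=bot.get_obs();print(o["tool_pos"],o["tcp_rot"],o["contact_force"],(o["tool_pos"][:2]-F)@RF)
e=lambda im,x,y:cv2.resize(im[y:y+110,x:x+110,::-1],None,fx=3.6,fy=3.6,interpolation=cv2.INTER_CUBIC)
cv2.imwrite("pics/c7.png",cv2.convertScaleAbs(np.hstack([e(t,290,120),e(s,292,145)]),alpha=2))
E
```

```text
time: 14.65
tool_pos: [541.8, -122.8, 55.7]
tcp_rot: [-3.134, -0.001, 1.781]
contact_force: [-0.6, -0.3, -0.6]
grip_width: 0.2
[ 544.19 -126.08   59.74] [-3.14  0.    1.78] [-0.16 -1.08  0.61] [ -52.77 -133.7 ]
```

View pics/c7.png

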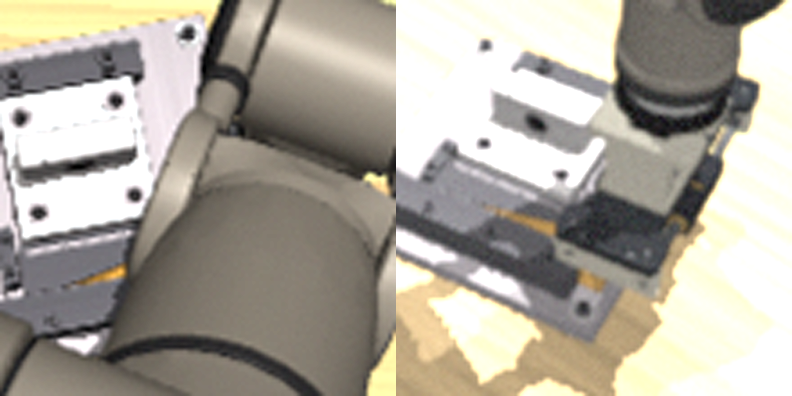

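```bash
python3 -m inch '[-0.2,0.5,0,0,0,0,-1,-0.3,1,0,0,0,0,-1,-0.4,1.5,0,0,0,0,-1,-0.5,2,0,0,0,0,-1,-0.5,2,0,0,0,0,-1]'; python3 -m inch '[-0.1,0.3,0,0,0,0,-1,-0.1,0.6,0,0,0,0,-1,-0.2,0.9,0,0,0,0,-1,-0.2,1.2,0,0,0,0,-1,-0.2,1.2,0,0,0,0,-1]'
```

```text
time: 15.25
tool_pos: [539.3, -105.7, 60.3]
tcp_rot: [-3.141, 0.005, 1.779]
contact_force: [0.2, 0.5, -0.4]
grip_width: 0.7
time: 15.75
tool_pos: [536.9, -93.5, 60.3]
tcp_rot: [-3.14, 0.004, 1.779]
contact_force: [-1.1, -2.5, 1.0]
grip_width: 0.2
```

```bash
python3 -m inch '[-0.1,0.3,0,0,0,0,-1,-0.1,0.5,0,0,0,0,-1,-0.2,0.8,0,0,0,0,-1,-0.2,1,0,0,0,0,-1,-0.2,1,0,0,0,0,-1]'
```

```text
time: 16.25
tool_pos: [535.0, -84.0, 60.3]
tcp_rot: [-3.14, 0.005, 1.779]
contact_force: [-0.7, -6.2, 0.4]
grip_width: 0.6
```

```bash
python3 -m inch '[0,0.2,0,0,0,0,-1,-0.1,0.4,0,0,0,0,-1,-0.1,0.6,0,0,0,0,-1,-0.2,0.8,0,0,0,0,-1,-0.2,0.8,0,0,0,0,-1]'
```

```text
time: 16.75
tool_pos: [533.4, -76.7, 60.4]
tcp_rot: [-3.141, 0.007, 1.779]
contact_force: [1.2, -6.7, -0.7]
grip_width: 0.4
```

```bash
python3 -m inch '[0,0.1,0,0,0,0,-1,-0.1,0.2,0,0,0,0,-1,-0.1,0.3,0,0,0,0,-1,-0.1,0.4,0,0,0,0,-1,-0.1,0.4,0,0,0,0,-1]'
```

```text
time: 17.25
tool_pos: [532.8, -73.5, 60.4]
tcp_rot: [-3.141, 0.008, 1.779]
contact_force: [0.6, -8.2, -1.6]
grip_width: 0.2
```

```bash
python3 -m inch '[0,0.1,0,0,0,0,-1,0,0.2,0,0,0,0,-1,-0.1,0.3,0,0,0,0,-1,-0.1,0.3,0,0,0,0,-1,-0.1,0.3,0,0,0,0,-1]'
```

```text
time: 17.75
tool_pos: [532.4, -71.4, 60.4]
tcp_rot: [3.141, 0.01, 1.78]
contact_force: [2.3, -7.7, -1.9]
grip_width: 0.3
```

```bash
python3 -m inch '[0,0.1,0,0,0,0,-1,0,0.2,0,0,0,0,-1,-0.1,0.3,0,0,0,0,-1,-0.1,0.4,0,0,0,0,-1,-0.1,0.4,0,0,0,0,-1]'
```

```text
time: 18.25
tool_pos: [532.3, -70.8, 60.6]
tcp_rot: [3.14, 0.016, 1.78]
contact_force: [1.3, -20.6, -4.3]
grip_width: 0.5
```

```bash
python3 -m inch '[0,0.1,0,0,0,0,-1,0,0.2,0,0,0,0,-1,-0.1,0.3,0,0,0,0,-1,-0.1,0.4,0,0,0,0,-1,-0.1,0.4,0,0,0,0,-1]'
```

```text
time: 18.75
tool_pos: [532.3, -70.8, 60.7]
tcp_rot: [3.139, 0.022, 1.781]
contact_force: [1.7, -21.5, -4.7]
grip_width: 0.3
```

```bash
python3 -m inch '[0.1,-0.5,0,0,0,0,-1,0.3,-1.5,0,0,0,0,-1,0.6,-4,1,0,0,0,-1,0.6,-6,5,0,0,0,-1,-2,-10,10,0,0,0,-1]'; python3 -m inch '[-2,-5,4,0,0,0,-1,-3,-10,5,0,0,0,-1,-3,-12,5,0,0,0,-1,-3,-12,5,0,0,0,-1,-3,-12,5,0,0,0,-1]'; python3 - <<'E'
from h import *
t=bot.capture("top");s=bot.capture("side")
cv2.imwrite("pics/t8.png",t[:,:,::-1]);cv2.imwrite("pics/s8.png",s[:,:,::-1])
o=bot.get_obs();print(o["tool_pos"],o["contact_force"])
e=lambda im,x,y:cv2.resize(im[y:y+110,x:x+110,::-1],None,fx=3.6,fy=3.6,interpolation=cv2.INTER_CUBIC)
cv2.imwrite("pics/c8.png",cv2.convertScaleAbs(np.hstack([e(t,260,120),e(s,272,145)]),alpha=2))
E
```

```text
time: 19.25
tool_pos: [520.5, -159.5, 147.5]
tcp_rot: [3.139, 0.021, 1.783]
contact_force: [1.0, -1.1, -0.5]
grip_width: 0.5
time: 19.75
tool_pos: [490.1, -279.4, 197.1]
tcp_rot: [3.139, 0.019, 1.781]
contact_force: [-0.1, 1.0, -0.6]
grip_width: 0.8
[ 490.41 -278.06  196.83] [-0.09  0.59  0.18]
```

View pics/c8.png

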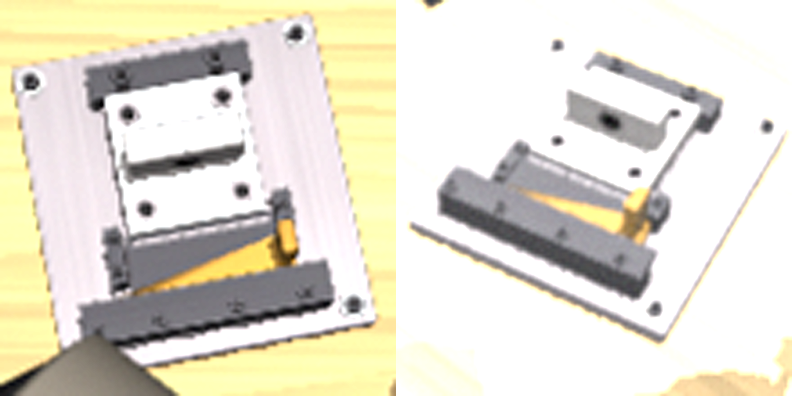

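View pics/t8.png

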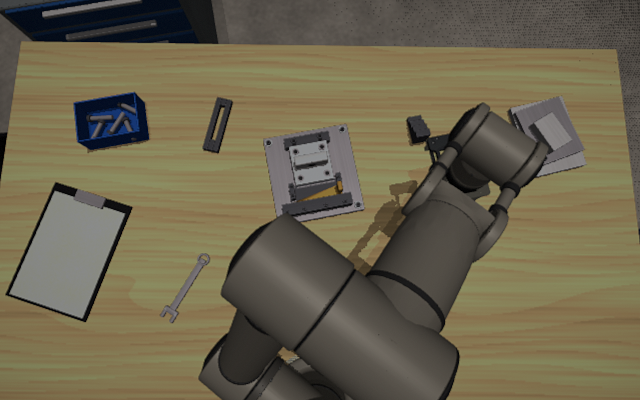

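```bash
python3 - <<'E'
from h import *
def cr(p,x,y,f): return (np.asarray(p,float)+.5)/f-.5+[x,y]
f=lambda n,p,x,y,z:(plane(n,cr(p,x,y,3.6),z)-F)@RF
a=f("top",[(127,113),(223,96),(242,190),(146,208)],260,120,46);print("holes",a.mean(0),a)
print("tab",f("top",[(287,228)],260,120,79))
n="top";g=cv2.cvtColor(cv2.imread("pics/t8.png"),cv2.COLOR_BGR2GRAY)
def edge(z,x,y0,y1,sgn):
    ys=np.arange(y0,y1,.5);v=np.mean([samp(n,g,fw(np.c_[0*ys+xx,ys],z)) for xx in x],0)
    d=np.gradient(cv2.GaussianBlur(v.reshape(-1,1),(1,5),0)[:,0])*sgn;return ys[d.argmax()]
print("flange y",edge(46,[50,55,60],-62,-40,1),edge(46,[-20,-15,-10],-62,-40,1),edge(46,[50,55],40,62,-1),edge(46,[-20,-15,-10],40,62,-1))
E
```

```text
holes [22.74 -0.35] [[ 59.01  35.17]
 [ 58.34 -35.64]
 [-13.26 -35.54]
 [-13.15  34.62]]
tab [[-53.82 -58.82]]
flange y -49.0 -48.5 49.5 49.5
```

```bash
python3 -c "
from plant import bot
print(bot.close_job(), bot.get_obs()['time'])"
```

```text
the job is handed in; nothing more can be done
the job is handed in; nothing more can be done
```

I loaded the fixture and handed the job in at about 20 s of the 67 s allowed; no verdict was reported. The black spacer lies flat and parallel in the nest, the bracket is on it, and the wedge is jammed.

**Wedge:** I pushed the tab about 38 mm, at roughly 6–8 N while the bar moved. It then stopped dead, with readings of 20.6 and 21.5 N at the jam, inside the 16–25 N range.

**Last checks, from the top camera with the arm withdrawn:**
- **Bracket position:** its centre is at fixture x ≈ 22.7 mm, y ≈ −0.3 to +0.4 mm. That puts its far edge at about 75.2 mm, on the back stop face at about 75 mm.
- **Square:** the bracket is within about 0.5° of the bar.
- **Flat:** I did not measure this directly. Before the push, the bracket's hole positions fitted the flange lying at its seated height, and nothing has looked tilted since.
- **Bystanders:** strap, spanner and step block look unmoved in the last top picture. I judged this by eye, and the arm stood close beside the step block in it.

**Disagreements:** the side camera's positions differed from the top camera's by about 2–4 mm. I relied on the top camera, which matched where the robot had put the spacer to within about 1 mm. After the jam I did not measure the spacer again, because the bracket hides it.

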